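# Transfer the calibration bottles in reverse order

### The job

For a calibration run from the other end, move the four small bottles from the row of coloured holder blocks into the white rack in reverse order: the bottle that stood leftmost as seen from the robot goes into the rightmost pocket of the white rack, the next one into the pocket beside it, and so on. Lift each bottle straight up out from between its neighbours, never tip one over, and leave all four upright and fully down in their pockets; do not disturb the glass beaker behind.

Things in the scene. Friction and masses are not known exactly. Their poses are not given: they have to be found in the camera images.
- bottle_red: Loose white plastic bottle with a red cap, round, 37 mm in diameter, 82 mm tall; straight body to about 45 mm up, then a shoulder, and the cap 27 mm wide from 67 mm up to the top. Origin: centre of its underside, z up the bottle. It starts upright in the red holder block, with about 25 mm of it sunk in the pocket.
- bottle_yellow: Loose white plastic bottle with a yellow cap, round, 37 mm in diameter, 82 mm tall; straight body to about 45 mm up, then a shoulder, and the cap 27 mm wide from 67 mm up to the top. Origin: centre of its underside, z up the bottle. It starts upright in the yellow holder block, with about 25 mm of it sunk in the pocket.
- bottle_blue: Loose white plastic bottle with a blue cap, round, 37 mm in diameter, 82 mm tall; straight body to about 45 mm up, then a shoulder, and the cap 27 mm wide from 67 mm up to the top. Origin: centre of its underside, z up the bottle. It starts upright in the blue holder block, with about 25 mm of it sunk in the pocket.
- bottle_black: Loose amber glass dropper bottle with a tall black cap, round, 34 mm in diameter, 85 mm tall; straight body to about 38 mm up, then a shoulder, and the cap 25 mm wide from 55 mm up to the top. Origin: centre of its underside, z up the bottle. It starts upright in the black holder block, with about 25 mm of it sunk in the pocket.
- holder_red: Fixed red plastic holder block, 60 x 60 x 30 mm, pocket 46 mm wide, 25 mm deep; the red-capped bottle starts in it. Origin: centre of its underside, 8 mm above the worktop on a rail; top at 38 mm. The 4 blocks stand in one row, 62 mm apart, colours in any order; its y axis lies along the row towards the left end as seen from the robot, x away from the robot.
- holder_yellow: Fixed yellow plastic holder block, 60 x 60 x 30 mm, pocket 46 mm wide, 25 mm deep; the yellow-capped bottle starts in it. Origin: centre of its underside, 8 mm above the worktop on a rail; top at 38 mm. The 4 blocks stand in one row, 62 mm apart, colours in any order; its y axis lies along the row towards the left end as seen from the robot, x away from the robot.
- holder_blue: Fixed blue plastic holder block, 60 x 60 x 30 mm, pocket 46 mm wide, 25 mm deep; the blue-capped bottle starts in it. Origin: centre of its underside, 8 mm above the worktop on a rail; top at 38 mm. The 4 blocks stand in one row, 62 mm apart, colours in any order; its y axis lies along the row towards the left end as seen from the robot, x away from the robot.
- holder_black: Fixed black plastic holder block, 60 x 60 x 30 mm, pocket 46 mm wide, 25 mm deep; the black-capped bottle starts in it. Origin: centre of its underside, 8 mm above the worktop on a rail; top at 38 mm. The 4 blocks stand in one row, 62 mm apart, colours in any order; its y axis lies along the row towards the left end as seen from the robot, x away from the robot.
- rack: Fixed white plastic rack, 80 x 256 x 34 mm (276 mm over its end lugs), with four round pockets 48 mm wide and 24 mm deep. Origin: centre of its underside, on the worktop. Pocket centres lie on its y axis at +93, +31, -31, -93 mm; y points to its left end as seen from the robot, x away from the robot. Pocket floors 10 mm, top face 34 mm above the worktop.
- beaker: Small loose clear glass beaker, 50 x 55 mm, 72 mm tall, a bystander standing behind the racks. Origin: centre of its underside, z up.
There are look-alikes about, which are no part of the job. Leave any green or purple look-alike of the bottle_blue alone.

How it is judged:
By the outcome, as a careful person would: the job done as asked, in the order asked, and still so for the second after the job is handed in, with the robot touching nothing.
It also fails if it takes over 112 s, if anything falls off the work surface, if the arm or the gripper's body presses on something with over 40 N, if the wrist force passes 120 N, or if a joint passes its speed limit or range.

### The arm

A 6-joint arm with a two-finger parallel gripper is mounted at the origin on a cart in front of the work surface, level with it; the furniture and walls round the work are solid. World frame = base frame: x ahead of the robot, y to its left, z up, the work surface at z = 0. Lengths are in mm, angles in rad, forces in N, time in s.
With the tool pointing down it reaches from about 300 to 775 mm from the base axis. Payload 14.6 kg.
Tool frame: the origin (TCP) lies between the finger pads; the fingertips stand manip.tip_reach ahead of it and the grasp point (between the pads) lies 5 mm behind it (manip.tip_reach is the distance from the TCP to the fingertips, in mm); z points along the fingers, y is the line along which they close (so a half turn about z gives the same grasp; the last joint's range is limited). The gripper opens to 94 mm and grips with 3 to 60 N. Pads are 16 mm wide; open, the fingers measure 119 mm over their backs; the gripper's body (75 mm by 177 mm) begins 78 mm behind the grasp point.
Start: joints at [1.205, 0.3, 1.521, -0, 1.321, -0.067], TCP at [161.903, 525.62, 219.446] pointing down, gripper open.
Joint ranges: [-3.03, 3.03], [-0.79, 2.21], [0.23, 2.52], [-1.04, 4.18], [0, 3.07], [-2.55, 2.55]. Speed limits (rad/s): [2.22, 2.22, 2.57, 3.14, 3.14, 3.14].

### API

Orientations are given as [roll, pitch, yaw] about the fixed x, y, z axes, in that order (R = Rz(yaw) Ry(pitch) Rx(roll)).
In Python, from cell import manip gives the robot as it stands. The module is installed in compiled form; this text tells all that it offers.
- The arm moves only by the shell command python3 -m creep 'ROWS' [FORCE]. ROWS is JSON, a list of rows, each a list of 3 entries, a list of its own where there are three numbers: the opening, from -1 (shut) to 1 (fully open), then the shift along the tool's x, y, z in cm, then the turn about the tool's z in units of 5 degrees (1.0 is 5 degrees). In form: [[grip, [tx, ty, tz], roll], ...]. A call has 1 to 12 rows; each row is the pose to reach, as a shift and turn from the pose commanded when the call began, along the tool's axes at that moment; what a row does not reach only later rows make up. A row lasts 1/10 s, in which the tool goes at most 50 mm and 8.59 degrees, less where a joint would pass 70% of its speed; a pose out of reach is approached as far as the arm can. A call with a gripper value outside its range is refused whole. The fingers move at their own pace and stop on an object; FORCE is the grip in N (left out, the last holds). Time passes only in rows, so rows that repeat a pose let the fingers close. It gives the time, the measured TCP pose, the force, the opening and the grip force at its end, in the units of the state.
- manip.read_state(): the state, without advancing time (a new reading comes with each control period).
- manip.camera(name): name is "side" or "top"; returns the picture (400x640x3 uint8, red, green, blue); there is no depth.
- manip.camera_params(name): a dict with "fovy" (degrees; the focal length in pixels is half the picture's height over the tangent of half this angle, whatever the lens; pixels are square), "cx", "cy" (the principal point, pixels), "k1" (the pictures are not rectified: a ray, as slopes to the right and down, at radius r is drawn at 1 + k1 r^2 times it, then the intrinsics apply), "origin" and "attitude" of the camera in the world. Camera axes: x right, y down, z forward; pixel columns grow to the right and rows downward; lengths in mm; the calibration is good to about 2 mm. A picture is of the moment at which its call begins. camera_params takes no time and is no camera call.
- manip.sign_off(): hands the job in; it is judged then, once.
The state is a dict: "clock": time; "joints": joint angles; "qd": joint speeds; "effort": joint torques, N m; "eef_pos": TCP position; "eef_rot": TCP orientation; "wrist_force": force on the tool from outside, world axes, zero at the start; "moment": the same for the moment, N m; "finger_gap": finger opening in mm; "finger_force": force on a finger pad.
Only numpy, scipy, OpenCV 4.12 (cv2) and the standard library are available. Lean on these libraries where they do the work, as an engineer would, in place of code of your own. Each camera call takes 0.05 s, during which the arm holds its last target. There are 200 camera calls.

## Working session

There is one attempt and no reset: what is moved stays moved. The work goes in short steps, Python scripts to look and compute and a shell command to move; the robot and the scene stay as the last step left them, time stands still between calls to the robot, and variables do not carry over. Pictures are saved under pics/ and viewed, at most 14 in all, crops included, and the job is handed in when it is done.

```bash
mkdir -p pics; python3 - <<'E'
from cell import manip
import cv2
s=manip.read_state();print({k:s[k] for k in('clock','eef_pos','eef_rot','finger_gap','wrist_force')},manip.tip_reach)
for n in('top','side'):
    print(n,manip.camera_params(n)); cv2.imwrite(f'pics/{n}0.png',manip.camera(n)[:,:,::-1])
E
```

```text
{'clock': 0.0, 'eef_pos': array([161.82028179, 525.38508926, 218.88532388]), 'eef_rot': array([-3.14041575e+00, -6.32579585e-05,  2.84280521e+00]), 'finger_gap': 94.23159120402212, 'wrist_force': array([-0.36523477, -0.39148167, -0.6351693 ])} 14.0
top {'fovy': 44.271376465103494, 'cx': 317.2276781377017, 'cy': 199.91519710406024, 'k1': -0.15360540413535978, 'origin': array([ 270.06484512,   -1.57270627, 1412.19898166]), 'attitude': array([-2.93159803e+00, -1.09004556e-03, -1.61029675e+00])}
side {'fovy': 47.52601261614083, 'cx': 324.97323394014546, 'cy': 203.84973521855503, 'k1': 0.03161372222401134, 'origin': array([239.48674774, 859.9111427 , 659.5441269 ]), 'attitude': array([-2.15475071,  0.02285275, -2.79300542])}
```

View pics/top0.png

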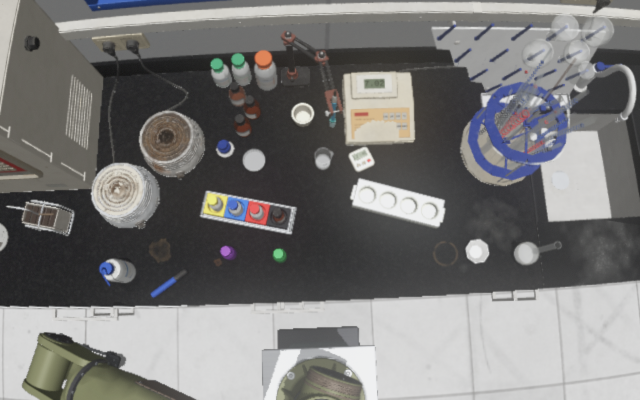

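View pics/side0.png

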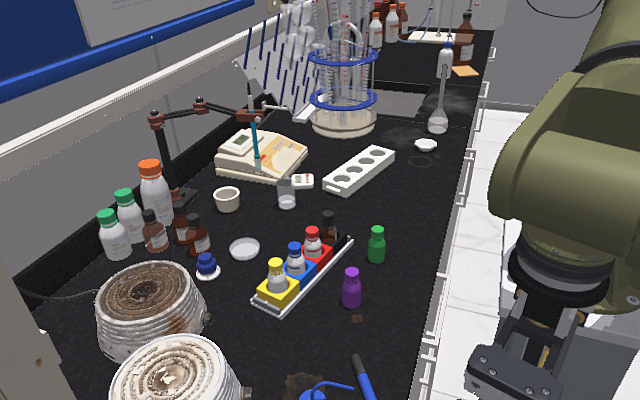

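The top view shows the row as yellow (213,204), blue (236,209), red (257,212) and black (279,217), left to right. The rack pockets are at (367,195), (387,200), (408,205) and (428,211). The purple (228,253) and green (280,255) bottles are look-alikes, and the blue-capped object at (225,148) stands outside any holder. The bottles I want are the four in the coloured blocks, and I'll confirm that in an enlarged crop.

```bash
cat > h.py <<'E'
import numpy as np,cv2
from scipy.spatial.transform import Rotation as R
from cell import manip
def cam(n):
    p=manip.camera_params(n); f=200/np.tan(np.radians(p['fovy']/2))
    return p,f,R.from_euler('xyz',p['attitude']).as_matrix(),np.array([[f,0,p['cx']],[0,f,p['cy']],[0,0,1]]),np.array([p['k1'],0,0,0,0])
def proj(n,X):
    p,f,A,K,d=cam(n); Xc=(np.atleast_2d(X)-p['origin'])@A
    return cv2.projectPoints(Xc,np.zeros(3),np.zeros(3),K,d)[0][:,0]
def back(n,uv,z):
    p,f,A,K,d=cam(n); u=cv2.undistortPoints(np.array(uv,float).reshape(-1,1,2),K,d)[:,0]
    r=np.c_[u,np.ones(len(u))]@A.T; return p['origin']+r*((z-p['origin'][2])/r[:,2])[:,None]
E
python3 - <<'E'
import cv2,numpy as np
t=cv2.imread('pics/top0.png');s=cv2.imread('pics/side0.png')
a=cv2.resize(t[180:245,190:300],None,fx=7,fy=7,interpolation=2)
b=cv2.resize(t[175:230,345:455],None,fx=7,fy=7,interpolation=2)
cv2.imwrite('pics/c1.png',a);cv2.imwrite('pics/c2.png',b)
c=cv2.resize(s[215:320,245:365],None,fx=5,fy=5,interpolation=2);cv2.imwrite('pics/c3.png',c)
d=cv2.resize(s[140:200,315:405],None,fx=8,fy=8,interpolation=2);cv2.imwrite('pics/c4.png',d)
E
```

```text
(no output)
```

View pics/c1.png

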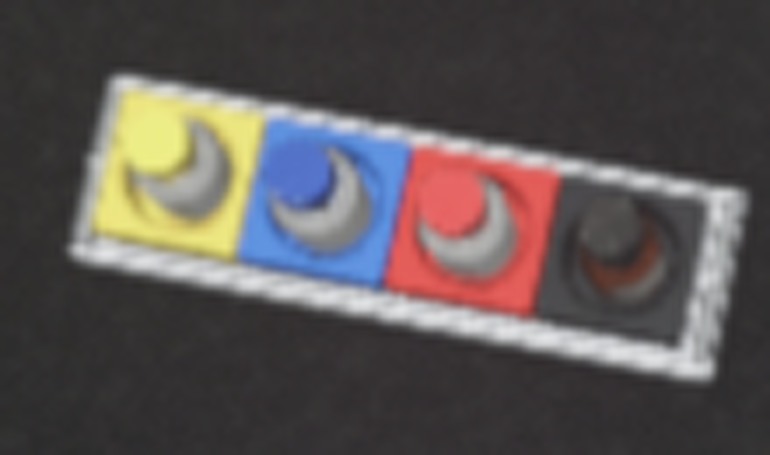

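View pics/c2.png

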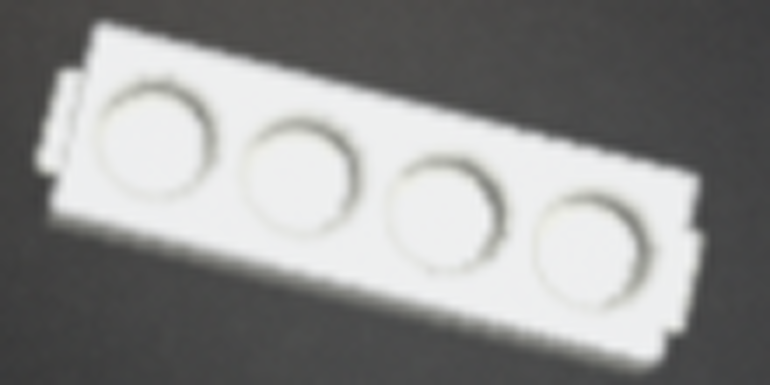

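View pics/c3.png

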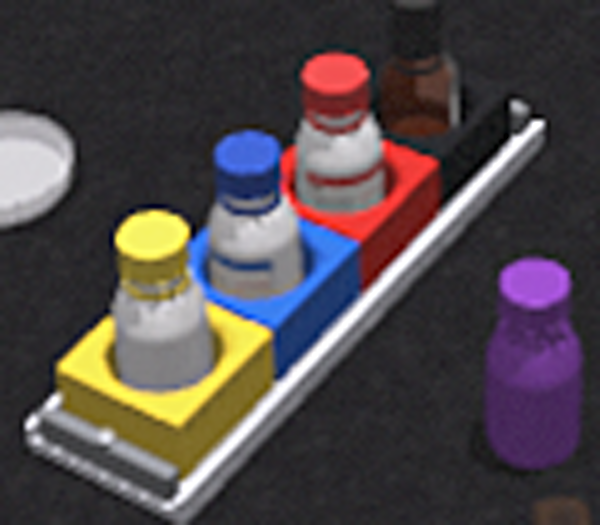

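View pics/c4.png

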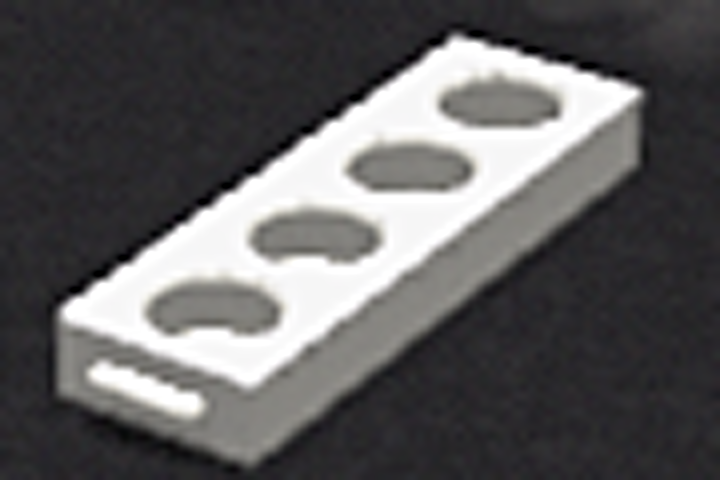

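The enlarged crops confirm the row: yellow, blue, red and black caps, each in its own block. The rack's four pockets and corners are clear. Next I'll triangulate.

```bash
python3 - <<'E'
from h import *
np.set_printoptions(precision=1,suppress=True)
g=lambda p,f,o:(np.array(p,float)+.5)/f-.5+np.array(o)
ct=g([(157,139),(304,172),(451,201),(614,226)],7,(190,180)); cs=g([(152,236),(249,156),(335,77),(416,12)],5,(245,215))
Z=np.array([95,95,95,98.])
T=np.array([back('top',[u],z)[0] for u,z in zip(ct,Z)]);S=np.array([back('side',[u],z)[0] for u,z in zip(cs,Z)])
print('caps top\n',T,'\nside\n',S)
hc=g([(115,90),(703,180),(680,345),(92,240)],7,(190,180)); print('row block corners z38\n',back('top',hc,38))
rp=g([(157,139),(303,177),(447,213),(593,250)],7,(345,175)); rc=g([(100,25),(697,177),(657,362),(55,215)],7,(345,175))
sp=g([(214,308),(316,235),(411,165),(500,102)],8,(315,140)); sc=g([(60,318),(458,38),(645,93),(255,387)],8,(315,140))
for n,a in(('top p',rp),('top c',rc),('side p',sp),('side c',sc)):
    X=back(n.split()[0],a,34);print(n,'\n',X[:,:2],'steps',np.linalg.norm(np.diff(X,axis=0),axis=1),X.mean(0)[:2])
X=(back('top',rc,34)+back('side',sc,34))/2; d=(X[0]+X[3]-X[1]-X[2]);print('rack yaw deg',np.degrees(np.arctan2(-d[0],d[1])))
d=T[0]-T[3];print('row yaw',np.degrees(np.arctan2(-d[0],d[1])))
s=manip.read_state();print(R.from_euler('xyz',s['eef_rot']).as_matrix())
E
```

```text
caps top
 [[563.3 275.9  95. ]
 [547.8 217.5  95. ]
 [533.9 159.7  95. ]
 [521.   95.9  98. ]] 
side
 [[565.6 277.8  95. ]
 [549.7 221.7  95. ]
 [536.3 162.3  95. ]
 [518.6 111.7  98. ]]
row block corners z38
 [[597.4 305.6  38. ]
 [550.1  63.6  38. ]
 [482.5  74.8  38. ]
 [534.7 314.7  38. ]]
top p 
 [[ 574.  -158.4]
 [ 555.7 -217.6]
 [ 538.3 -276.2]
 [ 520.4 -335.7]] steps [62.  61.1 62.1] [ 547.1 -247. ]
top c 
 [[ 623.2 -137.8]
 [ 549.3 -382.1]
 [ 472.8 -358.3]
 [ 543.9 -114.7]] steps [255.3  80.1 253.8] [ 547.3 -248.2]
side p 
 [[ 577.5 -158.8]
 [ 559.3 -218.1]
 [ 541.6 -278.5]
 [ 523.4 -336.6]] steps [62.1 62.9 60.9] [ 550.4 -248. ]
side c 
 [[ 625.2 -136.5]
 [ 552.5 -384.2]
 [ 473.6 -359.8]
 [ 548.5 -114. ]] steps [258.2  82.6 257. ] [ 550.  -248.6]
rack yaw deg -16.60578199845469
row yaw -13.233847543624384
[[-1.   0.3 -0. ]
 [ 0.3  1.  -0. ]
 [ 0.  -0.  -1. ]]
```

```bash
cat >> h.py <<'E'
def go(x,y,z,yaw_deg):
    s=manip.read_state();M=R.from_euler('xyz',s['eef_rot']).as_matrix()
    d=M.T@(np.array([x,y,z])-s['eef_pos'])/10
    t=(np.degrees(s['eef_rot'][2])-yaw_deg+180)%360-180
    print('t',round(s['clock'],2),'pos',s['eef_pos'].round(1),'shift cm',d.round(2),'turn units',round(t/5,2))
u=np.array([np.sin(np.radians(16.6)),np.cos(np.radians(16.6))])
POCK=[np.array([549,-247.8])+k*u for k in(-93,-31,31,93)]  # right to left
E
python3 - <<'E'
from h import *
np.set_printoptions(precision=1,suppress=True)
print(POCK)
for n,uv,z in(('beaker top rim',[323,152],72),('pipette tip',[332,122],60),('pipette tip',[332,122],150),('blue flask',[225,148],50),('hotplate',[125,195],120),('balance front',[360,140],40)):print(n,z,back('top',[uv],z)[0])
go(564.5,277,219,76.8)
# black cap top by dark blob fit in the side view vs expected
print(proj('side',[[520,100,98]]),proj('top',[[520,100,98]]))
E
```

```text
[array([ 522.4, -336.9]), array([ 540.1, -277.5]), array([ 557.9, -218.1]), array([ 575.6, -158.7])]
beaker top rim 72 [694.3 -36.3  72. ]
pipette tip 60 [788.9 -66.8  60. ]
pipette tip 150 [754.4 -62.4 150. ]
blue flask 50 [725.5 248.4  50. ]
hotplate 120 [579.9 515.8 120. ]
balance front 40 [ 737.3 -147.4   40. ]
t 0.1 pos [161.8 525.4 218.9] shift cm [-45.8 -11.9   0. ] turn units 17.22
[[329.  213.9]] [[275.8 212.3]]
```

```bash
python3 -m creep '[[1,[-4,-1,0],1.5],[1,[-8,-2,0],3],[1,[-12,-3,0],4.7],[1,[-16,-4,0],6.2],[1,[-20,-5,0],7.8],[1,[-24,-6,0],9.4],[1,[-28,-7,0],11],[1,[-32,-8,0],12.5],[1,[-36,-9,0],14],[1,[-40,-10,0],15.7],[1,[-44,-11,0],17.2],[1,[-45.8,-11.9,0],17.2]]' 15; python3 -c "
from h import *
go(564.5,277,150,76.8)"
```

```text
clock: 1.3
eef_pos: [566.6, 275.1, 218.6]
eef_rot: [-3.141, 0.001, 1.337]
wrist_force: [-0.2, 0.1, -0.8]
finger_gap: 94.0
finger_force: 0.0
t 1.3 pos [566.6 275.1 218.6] shift cm [ 0.14 -0.24  6.86] turn units -0.04
```

```bash
python3 -m creep '[[1,[0.1,-0.2,3],0],[1,[0.1,-0.2,7],0],[1,[0.1,-0.2,10],0],[1,[0.1,-0.2,13],0],[1,[0.1,-0.2,15],0],[1,[0.1,-0.2,16.1],0],[1,[0.1,-0.2,16.1],0]]' 15; python3 - <<'E'
from h import *
go(564.5,277,57,76.8)
t=manip.camera('top');s=manip.camera('side')
a=cv2.resize(s[190:330,220:400],(720,560),interpolation=2)
cv2.imwrite('pics/g1.png',a[:,:,::-1])
E
```

```text
clock: 2.0
eef_pos: [562.0, 278.5, 57.2]
eef_rot: [-3.14, 0.001, 1.344]
wrist_force: [-0.1, 0.5, 0.6]
finger_gap: 94.1
finger_force: 0.0
t 2.0 pos [562.  278.5  57.2] shift cm [-0.09  0.27  0.02] turn units 0.04
```

View pics/g1.png

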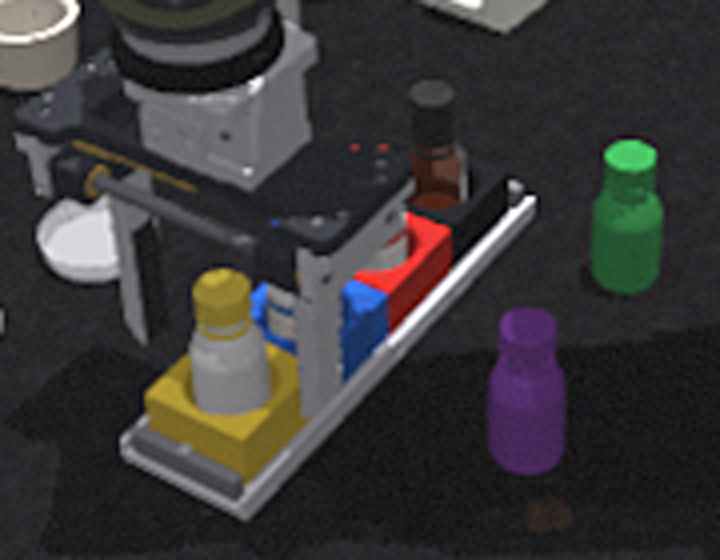

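The fingers straddle the yellow bottle in front and behind, with their tip midpoint at about (232,378) on its axis, so I'll close.

```bash
python3 -m creep '[[-1,[-0.1,0.2,0],0],[-1,[-0.1,0.2,0],0],[-1,[-0.1,0.2,0],0],[-1,[-0.1,0.2,0],0],[-1,[-0.1,0.2,0],0],[-1,[-0.1,0.2,0],0],[-1,[-0.1,0.2,0],0],[-1,[-0.1,0.2,0],0]]' 15
```

```text
clock: 2.9
eef_pos: [564.6, 277.1, 58.4]
eef_rot: [3.142, -0.0, 1.342]
wrist_force: [1.1, -0.1, -0.4]
finger_gap: 35.6
finger_force: 15.0
```

```bash
python3 -m creep '[[-1,[0,0,-0.5],0],[-1,[0,0,-2],0],[-1,[0,0,-4],0],[-1,[0,0,-6.5],0],[-1,[0,0,-9],0],[-1,[0,0,-11.5],0],[-1,[0,0,-12.5],0],[-1,[0,0,-12.5],0]]'; python3 - <<'E'
from h import *
go(*POCK[0],183,73.4)
E
```

```text
clock: 3.7
eef_pos: [565.0, 277.3, 185.3]
eef_rot: [3.139, -0.002, 1.342]
wrist_force: [-0.5, 0.3, -1.4]
finger_gap: 35.4
finger_force: 15.0
t 3.7 pos [565.  277.3 185.3] shift cm [-60.78   9.79   0.15] turn units 0.7
```

```bash
python3 -m creep '[[-1,[-1.5,0.2,0],0],[-1,[-4,0.6,0],0],[-1,[-7,1.1,0],0.1],[-1,[-10.5,1.7,0],0.2],[-1,[-14,2.3,0],0.3],[-1,[-18,2.9,0],0.4],[-1,[-22,3.5,0],0.5],[-1,[-26,4.2,0],0.6],[-1,[-30,4.8,0],0.7],[-1,[-34,5.5,0],0.7],[-1,[-38,6.1,0],0.7],[-1,[-42,6.8,0],0.7]]'; python3 - <<'E'
from h import *
go(*POCK[0],183,73.4)
E
```

```text
clock: 4.9
eef_pos: [533.9, -149.5, 182.1]
eef_rot: [-3.139, -0.0, 1.28]
wrist_force: [0.9, 1.5, -1.0]
finger_gap: 35.5
finger_force: 15.0
t 4.9 pos [ 533.9 -149.5  182.1] shift cm [-18.28   4.27  -0.1 ] turn units -0.01
```

```bash
python3 -m creep '[[-1,[-4,0.9,0],0],[-1,[-8,1.9,0],0],[-1,[-12,2.8,0],0],[-1,[-15,3.5,0],0],[-1,[-17.3,4,0],0],[-1,[-18.3,4.3,0],0],[-1,[-18.3,4.3,0],0],[-1,[-18.3,4.3,0],0]]'; python3 - <<'E'
from h import *
for i in range(4):
    go(*POCK[0],56.5,73.4); s=manip.camera('side')
t=manip.camera('top')
cv2.imwrite('pics/p1.png',np.vstack([cv2.resize(s[60:200,270:430],(480,420),interpolation=2)])[:,:,::-1])
E
```

```text
clock: 5.7
eef_pos: [524.1, -334.2, 182.9]
eef_rot: [-3.141, -0.0, 1.281]
wrist_force: [-0.1, 0.2, -0.3]
finger_gap: 35.2
finger_force: 15.0
t 5.7 pos [ 524.1 -334.2  182.9] shift cm [-0.31 -0.07 12.64] turn units -0.0
t 5.75 pos [ 524.3 -334.   183.2] shift cm [-0.34 -0.09 12.67] turn units 0.01
t 5.8 pos [ 524.5 -333.9  183.4] shift cm [-0.35 -0.11 12.69] turn units 0.01
t 5.85 pos [ 524.5 -334.1  183.5] shift cm [-0.34 -0.12 12.7 ] turn units 0.01
```

View pics/p1.png

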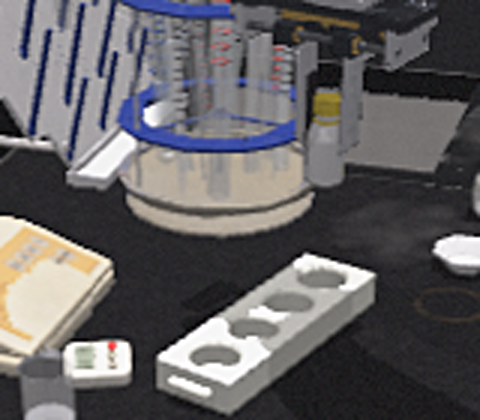

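The bottle hangs upright over the right pocket. I'll lower it now.

```bash
python3 -m creep '[[-1,[-0.3,-0.1,1],0],[-1,[-0.3,-0.1,4],0],[-1,[-0.3,-0.1,7],0],[-1,[-0.3,-0.1,9],0],[-1,[-0.3,-0.1,10],0],[-1,[-0.3,-0.1,10.8],0],[-1,[-0.3,-0.1,11.6],0],[-1,[-0.3,-0.1,12.3],0],[-1,[-0.3,-0.1,12.3],0],[-1,[-0.3,-0.1,12.3],0]]'; python3 - <<'E'
from h import *
go(*POCK[0],55,73.4)
s=manip.camera('side');t=manip.camera('top')
cv2.imwrite('pics/p2.png',cv2.resize(s[110:210,300:420],(600,500),interpolation=2)[:,:,::-1])
E
```

```text
clock: 6.95
eef_pos: [522.7, -337.8, 60.8]
eef_rot: [3.141, 0.0, 1.281]
wrist_force: [-0.1, 0.0, -0.5]
finger_gap: 35.7
finger_force: 15.0
t 6.95 pos [ 522.7 -337.8   60.8] shift cm [ 0.07 -0.05  0.58] turn units -0.0
```

View pics/p2.png

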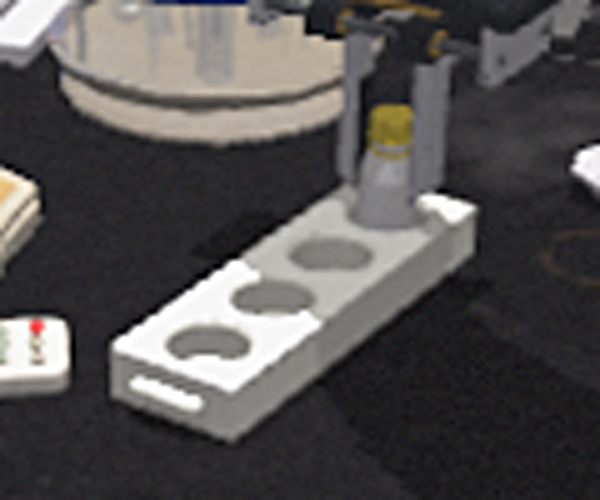

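The bottle is inside the pocket with no contact force. I'll lower the last few mm, release and rise.

```bash
python3 -m creep '[[-1,[0,0,0.2],0],[-1,[0,0,0.4],0],[-1,[0,0,0.5],0],[-1,[0,0,0.5],0]]'; python3 -m creep '[[-0.1,[0,0,0],0],[0.2,[0,0,0],0],[0.6,[0,0,0],0],[1,[0,0,0],0],[1,[0,0,0],0],[1,[0,0,0],0],[1,[0,0,-1],0],[1,[0,0,-4],0],[1,[0,0,-8],0],[1,[0,0,-12],0],[1,[0,0,-14],0],[1,[0,0,-14],0]]'; python3 -c "
from h import *
go(550,219.5,198,76.8)"
```

```text
clock: 7.45
eef_pos: [522.5, -337.7, 55.5]
eef_rot: [-3.142, 0.0, 1.281]
wrist_force: [-1.0, -1.0, -0.9]
finger_gap: 35.3
finger_force: 15.0
clock: 8.65
eef_pos: [523.4, -338.2, 199.6]
eef_rot: [3.136, 0.002, 1.281]
wrist_force: [-0.2, -0.5, -0.2]
finger_gap: 94.0
finger_force: 0.0
t 8.65 pos [ 523.4 -338.2  199.6] shift cm [ 5.421e+01 -1.340e+01 -3.000e-02] turn units -0.68
```

```bash
python3 -m creep '[[1,[4.5,-1.1,0],0],[1,[9,-2.2,0],0],[1,[13.5,-3.3,0],0],[1,[18,-4.4,0],0],[1,[23,-5.7,0],-0.2],[1,[28,-6.9,0],-0.3],[1,[33,-8.2,0],-0.5],[1,[38,-9.4,0],-0.7],[1,[43,-10.6,0],-0.7],[1,[48,-11.9,0],-0.7],[1,[52.5,-13,0],-0.7],[1,[54.2,-13.4,0],-0.7]]';python3 -m creep '[[1,[0,0,0],0],[1,[0,0,0],0]]'; python3 - <<'E'
from h import *
for i in range(2):go(549,219.5,57,76.8); t=manip.camera('top')
s=manip.camera('side')
np.set_printoptions(precision=1,suppress=True)
# yellow cap in rack: centroid
for n,im,box in(('side',s,(110,200,330,420)),('top',t,(170,230,400,460))):
    h=cv2.cvtColor(im,cv2.COLOR_RGB2HSV); m=cv2.inRange(h,(20,110,90),(35,255,255)); q=np.zeros_like(m);q[box[0]:box[1],box[2]:box[3]]=m[box[0]:box[1],box[2]:box[3]]
    v,uu=np.nonzero(q);print(n,len(v),uu.mean(),v.mean(),back(n,[[uu.mean(),v.mean()]],88 if n=='side' else 92))
E
```

```text
clock: 9.85
eef_pos: [548.2, 223.6, 194.3]
eef_rot: [-3.14, 0.0, 1.344]
wrist_force: [0.2, -1.0, 0.2]
finger_gap: 93.9
finger_force: 0.0
clock: 10.05
eef_pos: [548.7, 219.7, 194.5]
eef_rot: [-3.14, 0.001, 1.342]
wrist_force: [0.0, -0.8, 0.1]
finger_gap: 94.0
finger_force: 0.0
t 10.05 pos [548.7 219.7 194.5] shift cm [-0.    0.05 13.75] turn units 0.02
t 10.1 pos [548.9 219.1 194.8] shift cm [5.000e-02 1.000e-02 1.378e+01] turn units 0.01
side 81 377.48148148148147 136.46913580246914 [[ 523.2 -331.7   88. ]]
top 4 431.25 208.25 [[ 515.3 -327.6   92. ]]
```

```bash
python3 -m creep '[[1,[0,0,3],0],[1,[0,0,6],0],[1,[0,0,9],0],[1,[0,0,12],0],[1,[0,0,13.3],0],[1,[0,0,13.7],0],[1,[0,0,13.7],0]]'; python3 -c "
from h import *
go(549,219.5,57,76.8)
manip.camera('side')
go(549,219.5,57,76.8)"
```

```text
clock: 10.9
eef_pos: [549.5, 219.8, 59.1]
eef_rot: [3.141, -0.0, 1.341]
wrist_force: [0.6, -0.0, 0.3]
finger_gap: 94.1
finger_force: 0.0
t 10.9 pos [549.5 219.8  59.1] shift cm [-0.04 -0.05  0.21] turn units 0.01
t 10.95 pos [549.8 220.   59.7] shift cm [-0.07 -0.07  0.27] turn units 0.01
```

```bash
python3 -m creep '[[-1,[0,0,0.2],0],[-1,[0,0,0.2],0],[-1,[0,0,0.2],0],[-1,[0,0,0.2],0],[-1,[0,0,0.2],0],[-1,[0,0,0.2],0],[-1,[0,0,0.2],0],[-1,[0,0,0.2],0]]' 15;  python3 -m creep '[[-1,[0,0,-0.5],0],[-1,[0,0,-2],0],[-1,[0,0,-4],0],[-1,[0,0,-6.5],0],[-1,[0,0,-9],0],[-1,[0,0,-11.5],0],[-1,[0,0,-12.5],0],[-1,[0,0,-12.5],0]]'; python3 - <<'E'
from h import *
go(*POCK[1],183,73.4)
E
```

```text
clock: 11.75
eef_pos: [549.2, 220.0, 56.5]
eef_rot: [3.142, -0.0, 1.342]
wrist_force: [0.2, -0.4, 0.7]
finger_gap: 35.9
finger_force: 15.0
clock: 12.55
eef_pos: [549.6, 220.2, 183.2]
eef_rot: [3.139, -0.002, 1.342]
wrist_force: [0.1, 0.0, -0.9]
finger_gap: 35.7
finger_force: 15.0
t 12.55 pos [549.6 220.2 183.2] shift cm [-4.869e+01  1.038e+01 -3.000e-02] turn units 0.7
```

```bash
python3 -m creep '[[-1,[-2,0.4,0],0],[-1,[-6,1.3,0],0],[-1,[-10.5,2.2,0],0.1],[-1,[-15,3.2,0],0.2],[-1,[-20,4.3,0],0.4],[-1,[-25,5.3,0],0.5],[-1,[-30,6.4,0],0.7],[-1,[-35,7.5,0],0.7],[-1,[-40,8.5,0],0.7],[-1,[-44.5,9.5,0],0.7],[-1,[-47.5,10.1,0],0.7],[-1,[-48.7,10.4,0],0.7]]'; python3 -m creep '[[-1,[0,0,0],0],[-1,[0,0,0],0],[-1,[0,0,0],0]]';python3 - <<'E'
from h import *
for i in range(2):go(*POCK[1],54,73.4);manip.camera('side')
E
```

```text
clock: 13.75
eef_pos: [538.8, -280.5, 179.8]
eef_rot: [-3.139, -0.0, 1.278]
wrist_force: [-0.1, 0.6, 0.4]
finger_gap: 35.9
finger_force: 15.0
clock: 14.05
eef_pos: [540.2, -276.3, 181.3]
eef_rot: [-3.141, -0.0, 1.282]
wrist_force: [-0.6, -0.6, 0.1]
finger_gap: 35.8
finger_force: 15.0
t 14.05 pos [ 540.2 -276.3  181.3] shift cm [-0.12  0.04 12.73] turn units 0.01
t 14.1 pos [ 540.2 -276.4  181.5] shift cm [-0.11  0.03 12.75] turn units 0.02
```

```bash
python3 -m creep '[[-1,[-0.1,0,1],0],[-1,[-0.1,0,4],0],[-1,[-0.1,0,7],0],[-1,[-0.1,0,9],0],[-1,[-0.1,0,10],0],[-1,[-0.1,0,10.8],0],[-1,[-0.1,0,11.6],0],[-1,[-0.1,0,12.3],0],[-1,[-0.1,0,12.3],0],[-1,[-0.1,0,12.3],0]]'; python3 - <<'E'
from h import *
go(*POCK[1],54,73.4)
E
```

```text
clock: 15.15
eef_pos: [539.8, -278.9, 58.8]
eef_rot: [3.141, 0.0, 1.281]
wrist_force: [0.5, -0.4, -0.6]
finger_gap: 36.1
finger_force: 15.0
t 15.15 pos [ 539.8 -278.9   58.8] shift cm [ 0.15 -0.    0.48] turn units -0.0
```

```bash
python3 -m creep '[[-1,[0,0,0.2],0],[-1,[0,0,0.4],0],[-1,[0,0,0.5],0],[-1,[0,0,0.5],0]]'; python3 -m creep '[[-0.1,[0,0,0],0],[0.2,[0,0,0],0],[0.6,[0,0,0],0],[1,[0,0,0],0],[1,[0,0,0],0],[1,[0,0,0],0],[1,[0,0,-1],0],[1,[0,0,-4],0],[1,[0,0,-8],0],[1,[0,0,-12],0],[1,[0,0,-14],0],[1,[0,0,-14],0]]'; python3 -c "
from h import *
go(535,161,198,76.8)"
```

```text
clock: 15.55
eef_pos: [539.6, -278.8, 53.5]
eef_rot: [3.142, 0.0, 1.281]
wrist_force: [0.3, 0.8, -0.8]
finger_gap: 36.1
finger_force: 15.0
clock: 16.75
eef_pos: [540.5, -279.3, 197.6]
eef_rot: [3.136, 0.001, 1.281]
wrist_force: [-0.3, 0.3, -0.3]
finger_gap: 94.4
finger_force: 0.0
t 16.75 pos [ 540.5 -279.3  197.6] shift cm [ 42.04 -13.12  -0.19] turn units -0.68
```

```bash
python3 -m creep '[[1,[4.5,-1.4,0],0],[1,[9,-2.8,0],0],[1,[13.5,-4.2,0],-0.2],[1,[18,-5.6,0],-0.3],[1,[22.5,-7,0],-0.5],[1,[27,-8.4,0],-0.7],[1,[31.5,-9.8,0],-0.7],[1,[36,-11.2,0],-0.7],[1,[40,-12.5,0],-0.7],[1,[42,-13.1,0],-0.7],[1,[42,-13.1,0],-0.7],[1,[42,-13.1,0],-0.7]]'; python3 - <<'E'
from h import *
for i in range(2):go(535,161,57,76.8); s=manip.camera('side')
cv2.imwrite('pics/k.png',cv2.resize(s[110:320,240:420],(600,700))[:560,:,::-1])
E
```

```text
clock: 17.95
eef_pos: [533.8, 160.9, 192.7]
eef_rot: [-3.14, 0.001, 1.343]
wrist_force: [0.8, 0.0, -0.7]
finger_gap: 93.9
finger_force: 0.0
t 17.95 pos [533.8 160.9 192.7] shift cm [ 0.05  0.12 13.57] turn units 0.02
t 18.0 pos [534.  160.3 192.9] shift cm [ 0.1   0.09 13.59] turn units 0.01
```

View pics/k.png

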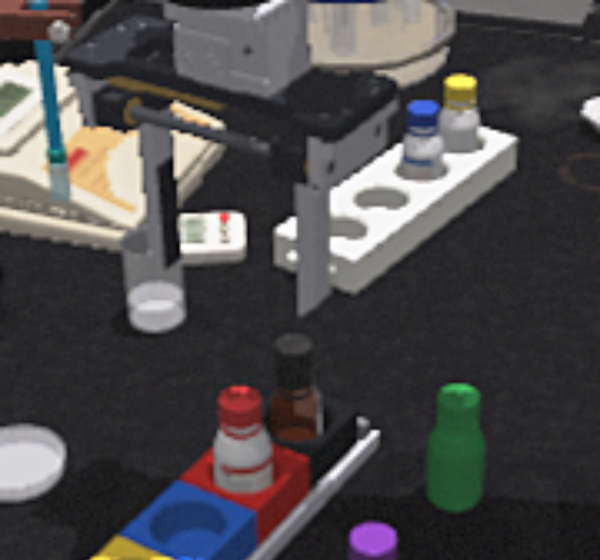

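Yellow (460,110) and blue (422,140) stand upright and seated in the two right-hand pockets. Red (240,430) and black (293,390) are still in their blocks, and red is next.

```bash
python3 -m creep '[[1,[0.1,0.1,3],0],[1,[0.1,0.1,6],0],[1,[0.1,0.1,9],0],[1,[0.1,0.1,12],0],[1,[0.1,0.1,13.2],0],[1,[0.1,0.1,13.6],0],[1,[0.1,0.1,13.6],0],[1,[0.1,0.1,13.6],0]]'; python3 -c "
from h import *
go(535,161,57,76.8)"
```

```text
clock: 18.85
eef_pos: [536.1, 161.8, 58.8]
eef_rot: [3.14, -0.001, 1.342]
wrist_force: [0.6, 1.0, -0.3]
finger_gap: 94.2
finger_force: 0.0
t 18.85 pos [536.1 161.8  58.8] shift cm [-0.11 -0.09  0.18] turn units 0.01
```

```bash
python3 -m creep '[[-1,[0,0,0.2],0],[-1,[0,0,0.2],0],[-1,[0,0,0.2],0],[-1,[0,0,0.2],0],[-1,[0,0,0.2],0],[-1,[0,0,0.2],0],[-1,[0,0,0.2],0],[-1,[0,0,0.2],0]]' 15;  python3 -m creep '[[-1,[0,0,-0.5],0],[-1,[0,0,-2],0],[-1,[0,0,-4],0],[-1,[0,0,-6.5],0],[-1,[0,0,-9],0],[-1,[0,0,-11.5],0],[-1,[0,0,-12.5],0],[-1,[0,0,-12.5],0]]'; python3 - <<'E'
from h import *
go(*POCK[2],183,73.4)
E
```

```text
clock: 19.65
eef_pos: [535.4, 161.9, 55.5]
eef_rot: [3.141, -0.0, 1.342]
wrist_force: [-0.4, 0.7, -1.3]
finger_gap: 35.7
finger_force: 15.0
clock: 20.45
eef_pos: [535.9, 162.0, 182.2]
eef_rot: [3.139, -0.001, 1.342]
wrist_force: [-0.6, 0.3, -0.5]
finger_gap: 35.5
finger_force: 15.0
t 20.45 pos [535.9 162.  182.2] shift cm [-36.52  10.77  -0.1 ] turn units 0.7
```

```bash
python3 -m creep '[[-1,[-2,0.6,0],0],[-1,[-6,1.8,0],0.1],[-1,[-10.5,3.1,0],0.2],[-1,[-15,4.4,0],0.4],[-1,[-20,5.9,0],0.6],[-1,[-25,7.4,0],0.7],[-1,[-30,8.8,0],0.7],[-1,[-34,10,0],0.7],[-1,[-36.5,10.8,0],0.7],[-1,[-36.5,10.8,0],0.7],[-1,[-36.5,10.8,0],0.7],[-1,[-36.5,10.8,0],0.7]]';python3 - <<'E'
from h import *
for i in range(2):go(*POCK[2],53,73.4);manip.camera('side')
E
```

```text
clock: 21.65
eef_pos: [557.6, -217.0, 179.8]
eef_rot: [-3.141, -0.0, 1.282]
wrist_force: [0.1, -0.2, -0.7]
finger_gap: 35.4
finger_force: 15.0
t 21.65 pos [ 557.6 -217.   179.8] shift cm [-0.1   0.07 12.68] turn units 0.01
t 21.7 pos [ 557.7 -216.9  180.1] shift cm [-0.11  0.05 12.71] turn units 0.01
```

```bash
python3 -m creep '[[-1,[-0.1,0,1],0],[-1,[-0.1,0,4],0],[-1,[-0.1,0,7],0],[-1,[-0.1,0,9],0],[-1,[-0.1,0,10],0],[-1,[-0.1,0,10.8],0],[-1,[-0.1,0,11.6],0],[-1,[-0.1,0,12.3],0],[-1,[-0.1,0,12.3],0],[-1,[-0.1,0,12.3],0]]'; python3 - <<'E'
from h import *
go(*POCK[2],53,73.4)
E
```

```text
clock: 22.75
eef_pos: [557.6, -219.2, 57.8]
eef_rot: [3.141, 0.0, 1.281]
wrist_force: [1.3, 0.3, -0.7]
finger_gap: 35.1
finger_force: 15.0
t 22.75 pos [ 557.6 -219.2   57.8] shift cm [ 0.11 -0.01  0.48] turn units -0.0
```

```bash
python3 -m creep '[[-1,[0,0,0.2],0],[-1,[0,0,0.4],0],[-1,[0,0,0.5],0],[-1,[0,0,0.5],0]]'; python3 -m creep '[[-0.1,[0,0,0],0],[0.2,[0,0,0],0],[0.6,[0,0,0],0],[1,[0,0,0],0],[1,[0,0,0],0],[1,[0,0,0],0],[1,[0,0,-1],0],[1,[0,0,-4],0],[1,[0,0,-8],0],[1,[0,0,-12],0],[1,[0,0,-14],0],[1,[0,0,-14],0]]'; python3 -c "
from h import *
go(520.5,100.5,196,76.8)"
```

```text
clock: 23.15
eef_pos: [557.5, -219.1, 52.5]
eef_rot: [3.141, 0.0, 1.281]
wrist_force: [0.3, 1.0, -0.8]
finger_gap: 35.3
finger_force: 15.0
clock: 24.35
eef_pos: [558.4, -219.5, 196.5]
eef_rot: [3.136, 0.001, 1.281]
wrist_force: [0.0, -0.9, 0.1]
finger_gap: 93.8
finger_force: 0.0
t 24.35 pos [ 558.4 -219.5  196.5] shift cm [ 29.58 -12.79  -0.06] turn units -0.68
```

```bash
python3 -m creep '[[1,[4,-1.7,0],0],[1,[8,-3.5,0],-0.1],[1,[12,-5.2,0],-0.3],[1,[16,-6.9,0],-0.5],[1,[20,-8.6,0],-0.7],[1,[24,-10.4,0],-0.7],[1,[27,-11.7,0],-0.7],[1,[29,-12.5,0],-0.7],[1,[29.6,-12.8,0],-0.7],[1,[29.6,-12.8,0],-0.7],[1,[29.6,-12.8,0],-0.7],[1,[29.6,-12.8,0],-0.7]]'; python3 - <<'E'
from h import *
for i in range(2):go(520.5,100.5,82,76.8); s=manip.camera('side')
cv2.imwrite('pics/k2.png',cv2.resize(s[140:260,270:420],(750,600),interpolation=2)[:,:,::-1])
print(proj('side',[[520.5,100.5,98]]))
E
```

```text
clock: 25.55
eef_pos: [519.6, 100.1, 192.3]
eef_rot: [-3.141, 0.0, 1.34]
wrist_force: [0.3, 0.1, -0.0]
finger_gap: 94.2
finger_force: 0.0
t 25.55 pos [519.6 100.1 192.3] shift cm [ 0.07  0.08 11.03] turn units 0.0
t 25.6 pos [519.6 100.2 192.3] shift cm [ 0.06  0.08 11.03] turn units 0.0
[[328.71445492 214.01078223]]
```

View pics/k2.png

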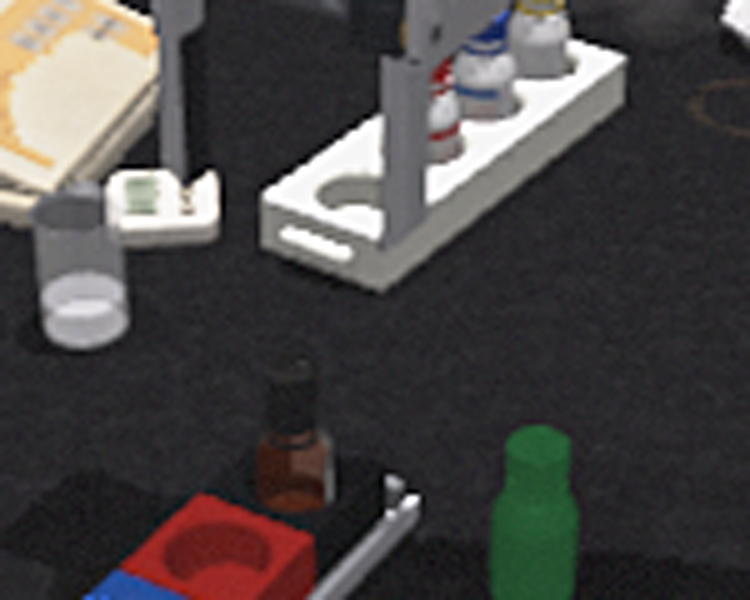

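Red is seated too. The black cap top at (293,370) in the crop is (328.5,214.0) in the full picture, which matches the prediction for (520.5,100.5). I'll grip the black bottle by its tall cap.

```bash
python3 -m creep '[[1,[0.1,0.1,3],0],[1,[0.1,0.1,6],0],[1,[0.1,0.1,8.5],0],[1,[0.1,0.1,10],0],[1,[0.1,0.1,10.8],0],[1,[0.1,0.1,10.8],0],[1,[0.1,0.1,10.8],0],[-1,[0.1,0.1,10.8],0],[-1,[0.1,0.1,10.8],0],[-1,[0.1,0.1,10.8],0],[-1,[0.1,0.1,10.8],0],[-1,[0.1,0.1,10.8],0]]' 15; python3 -m creep '[[-1,[0,0,0],0],[-1,[0,0,0],0],[-1,[0,0,0],0],[-1,[0,0,0],0],[-1,[0,0,0],0]]'
```

```text
clock: 26.85
eef_pos: [520.7, 101.9, 84.6]
eef_rot: [3.141, -0.0, 1.342]
wrist_force: [-0.6, -0.6, -0.5]
finger_gap: 57.4
finger_force: 0.0
clock: 27.35
eef_pos: [520.7, 101.9, 84.5]
eef_rot: [3.141, -0.0, 1.342]
wrist_force: [1.6, 0.7, -0.2]
finger_gap: 24.7
finger_force: 15.0
```

Gap 24.7 mm matches the 25 mm cap. I'll lift.

```bash
python3 -m creep '[[-1,[0,0,-0.5],0],[-1,[0,0,-2],0],[-1,[0,0,-4],0],[-1,[0,0,-6.5],0],[-1,[0,0,-9],0],[-1,[0,0,-11.5],0],[-1,[0,0,-12.5],0],[-1,[0,0,-12.5],0]]' 20; python3 - <<'E'
from h import *
go(*POCK[3],210,73.4)
E
```

```text
clock: 28.15
eef_pos: [521.0, 101.9, 210.5]
eef_rot: [3.14, -0.001, 1.342]
wrist_force: [-0.6, -0.3, -1.9]
finger_gap: 24.6
finger_force: 20.0
t 28.15 pos [521.  101.9 210.5] shift cm [-24.14  11.23   0.05] turn units 0.7
```

```bash
python3 -m creep '[[-1,[-1.5,0.7,0],0],[-1,[-4,1.9,0],0.1],[-1,[-8,3.7,0],0.3],[-1,[-12,5.6,0],0.5],[-1,[-16,7.4,0],0.7],[-1,[-20,9.3,0],0.7],[-1,[-23,10.7,0],0.7],[-1,[-24.1,11.2,0],0.7],[-1,[-24.1,11.2,0],0.7],[-1,[-24.1,11.2,0],0.7],[-1,[-24.1,11.2,0],0.7]]';python3 - <<'E'
from h import *
for i in range(2):go(*POCK[3],81.5,73.4);s=manip.camera('side')
cv2.imwrite('pics/k3.png',cv2.resize(s[60:220,260:420],(600,600),interpolation=2)[:,:,::-1])
E
```

```text
clock: 29.25
eef_pos: [575.0, -156.8, 209.3]
eef_rot: [-3.141, -0.0, 1.282]
wrist_force: [-0.7, 0.0, -0.5]
finger_gap: 24.2
finger_force: 20.0
t 29.25 pos [ 575.  -156.8  209.3] shift cm [-0.17  0.12 12.78] turn units 0.01
t 29.3 pos [ 575.  -156.9  209.5] shift cm [-0.16  0.11 12.8 ] turn units 0.01
```

View pics/k3.png

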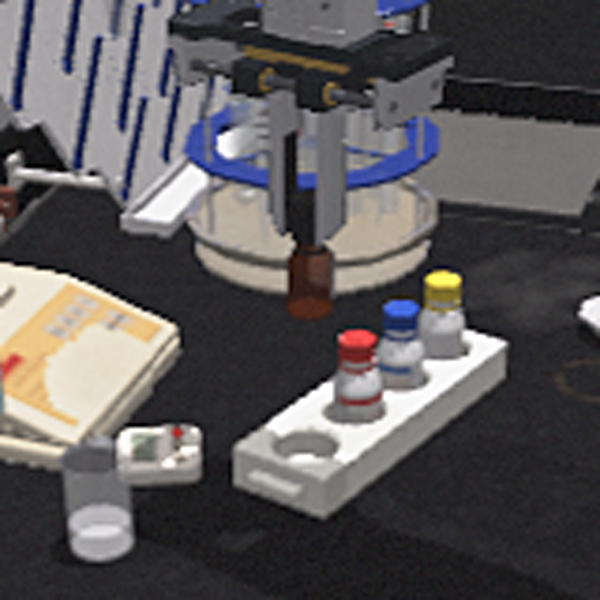

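The black bottle hangs straight above the free left pocket (307,445), and the beaker at (97,500) is undisturbed. I'll lower it.

```bash
python3 -m creep '[[-1,[-0.1,0.1,1],0],[-1,[-0.1,0.1,4],0],[-1,[-0.1,0.1,7],0],[-1,[-0.1,0.1,9],0],[-1,[-0.1,0.1,10],0],[-1,[-0.1,0.1,10.8],0],[-1,[-0.1,0.1,11.6],0],[-1,[-0.1,0.1,12.3],0],[-1,[-0.1,0.1,12.3],0],[-1,[-0.1,0.1,12.3],0]]'; python3 - <<'E'
from h import *
go(*POCK[3],81.5,73.4)
E
```

```text
clock: 30.35
eef_pos: [575.9, -159.6, 86.8]
eef_rot: [3.141, 0.0, 1.281]
wrist_force: [0.5, -0.2, -1.0]
finger_gap: 24.6
finger_force: 20.0
t 30.35 pos [ 575.9 -159.6   86.8] shift cm [ 0.08 -0.05  0.53] turn units -0.0
```

```bash
python3 -m creep '[[-1,[0,0,0.2],0],[-1,[0,0,0.4],0],[-1,[0,0,0.5],0],[-1,[0,0,0.5],0]]'; python3 -m creep '[[-0.3,[0,0,0],0],[0,[0,0,0],0],[0.5,[0,0,0],0],[1,[0,0,0],0],[1,[0,0,0],0],[1,[0,0,0],0],[1,[0,0,0],0],[1,[0,0,-1],0],[1,[0,0,-4],0],[1,[0,0,-8],0],[1,[0,0,-12],0],[1,[0,0,-14],0]]'; python3 -m creep '[[1,[0,-3,0],0],[1,[0,-7,0],0],[1,[0,-11,0],0],[1,[0,-14,0],0],[1,[0,-14,0],0],[1,[0,-14,0],0],[1,[0,-14,0],0]]'; python3 - <<'E'
from h import *
s=manip.camera('side');t=manip.camera('top')
a=cv2.resize(s[100:220,260:410],(600,480),interpolation=2)
cv2.imwrite('pics/f.png',a[:,:,::-1])
E
```

```text
clock: 30.75
eef_pos: [575.7, -159.5, 81.5]
eef_rot: [3.141, 0.0, 1.281]
wrist_force: [-0.2, 0.6, -0.2]
finger_gap: 24.3
finger_force: 20.0
clock: 31.95
eef_pos: [576.3, -159.6, 226.2]
eef_rot: [3.137, 0.0, 1.281]
wrist_force: [0.1, -0.2, -0.2]
finger_gap: 94.5
finger_force: 0.0
clock: 32.65
eef_pos: [442.3, -119.7, 221.9]
eef_rot: [3.141, 0.0, 1.281]
wrist_force: [0.9, 0.5, 1.0]
finger_gap: 93.6
finger_force: 0.0
```

View pics/f.png

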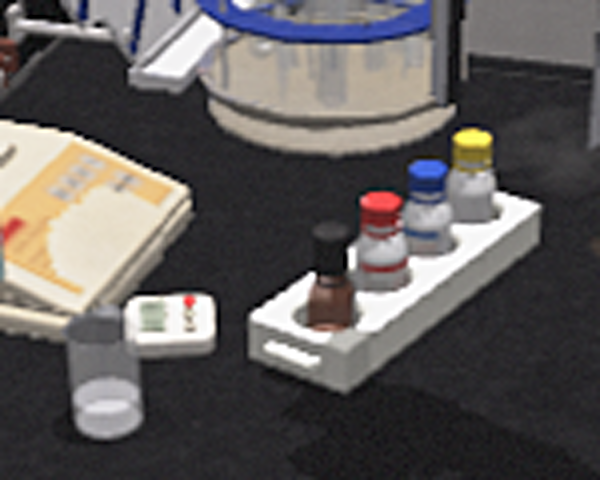

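All four are upright and down in their pockets: black (332,275), red (382,240), blue (428,205) and yellow (472,175), left to right. The beaker at (105,370) is untouched and the gripper is clear.

```bash
python3 -c "
from cell import manip
print(manip.sign_off())"
```

```text
the job is handed in; nothing more can be done
None
```

All four bottles are upright and seated in the white rack in reverse order (black, red, blue, yellow from left to right), the beaker is untouched, and the job was handed in at about 33 s of the 112 s allowed.

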